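# Mesh the treadmill's drive gear on its splined shaft and hold it down

## Robot

A 6-joint arm with a two-finger parallel gripper is mounted at the origin on the work surface. World frame = base frame: x ahead of the robot, y to its left, z up, the work surface at z = 0. Lengths are in mm, angles in rad, forces in N, time in s.
With the tool pointing down it reaches from about 275 to 750 mm from the base axis. Payload 10.2 kg.
Tool frame: the origin (TCP) lies at the centre of the arm's flange, where the gripper is bolted on; the fingertips stand 166 mm ahead of it and the grasp point (between the pads) lies 147 mm ahead of it; z points along the fingers, y is the line along which they close (so a half turn about z gives the same grasp; the last joint's range is limited). The gripper opens to 88 mm and grips with 3 to 60 N. Pads are 18 mm wide; open, the fingers measure 123 mm over their backs; the gripper's body (75 mm by 187 mm) begins 45 mm behind the grasp point.
Start: joints at [1.106, 0.313, 1.498, -0, 1.331, -0.223], TCP at [125.725, 509.731, 404.72] pointing down, gripper open.
Joint ranges: [-2.94, 2.94], [-0.97, 2.17], [0.19, 2.56], [-1.23, 4.37], [0.02, 3.11], [-2.88, 2.88]. Speed limits (rad/s): [2.39, 2.39, 3.01, 3.14, 3.14, 3.14].

## Interface

Orientations are given as a unit quaternion [x, y, z, w].
In Python, from bench import env gives the robot as it stands. The module is installed in compiled form; this text tells all that it offers.
- The arm moves only by the tool servo_tool, never from a script. Its argument "commands" is a list of rows, each an object of numbers: "dx", "dy", "dz": the shift along the tool's x, y, z in m; "turn": the turn about the tool's z in degrees. In form: [{"dx": .., "dy": .., "dz": .., "turn": ..}, ...]. A call has 1 to 12 rows; each row shifts and turns the commanded pose from where the row before left it, along the tool's axes as they then stand; what a row does not reach is not made up. A row lasts 1/8 s, in which the tool goes at most 62.5 mm and 10.7 degrees, less where a joint would pass 70% of its speed; a pose out of reach is approached as far as the arm can. A call with a gripper value outside its range is refused whole. "jaw" is the closure, from 0 (fully open) to 1 (shut), set as the call begins (left out, the last holds). The fingers move at their own pace and stop on an object; "force" is the grip in N (left out, the last holds). Time passes only in rows, so rows that do not move let the fingers close. It gives the time, the measured TCP pose, the force, the opening and the grip force at its end, in the units of the state.
- env.read_state(): the state, without advancing time (a new reading comes with each control period).
- env.camera(name): name is "side" or "top"; returns a dict with "frame" (420x560x3 uint8, red, green, blue), "range_z" (420x560 float32, mm along the optical axis (not along the pixel's ray), 0 where there is no reading), "intrinsics" (3x3 intrinsics, pixels), "R" (3x3) and "t" (3): a world point X has camera coordinates R X + t. Camera axes: x right, y down, z forward; pixel columns grow to the right and rows downward; lengths in mm; the calibration is good to about 2 mm. A picture is of the moment at which its call begins.
- env.finish_job(): hands the job in; it is judged then, once.
The state is a dict: "t": time; "joints": joint angles; "joint_vel": joint speeds; "tau": joint torques, N m; "tcp_pos": TCP position; "eef_rot": TCP orientation; "wrist_force": force on the tool from outside, world axes, zero at the start; "moment": the same for the moment, N m; "grip_width": opening from 0.0 (shut) to 1.0 (fully open); "gripper_force": force on a finger pad.
Only numpy, scipy, OpenCV 4.12 (cv2) and the standard library are available. Lean on these libraries where they do the work, as an engineer would, in place of code of your own. Each camera call takes 0.05 s, during which the arm holds its last target. There are 200 camera calls.

## Task

Take the larger of the two loose gears, the one with the square hub, set it hub up over the upright splined shaft of the gearbox, turn it until its cross-shaped bore meshes with the shaft's ribs, slide it down and press it fully home against the spring-loaded ring, as if a helper were about to fit the retaining clip. Finish while still holding the gear pressed fully down with the gripper: do not let go. Leave everything else on the bench as it lies.

Things in the scene. Friction and masses are not known exactly. Their poses are not given: they have to be found in the camera images.
- gear: larger loose steel gear, about 0.3 kg: disc 90 mm wide, 12 mm thick, and on it a square hub 44 x 44 mm whose top is 45 mm above the underside. Cross-shaped bore right through: two slots 10.5 mm wide, 32.5 mm long, along its x and y; fits the shaft every quarter turn. Origin: centre of the underside; z up through the hub; x, y square to the hub's flats. Starts on the bench, hub up, any yaw
- small_gear: the smaller loose gear, not for this job: disc 66 mm across and 10 mm thick with a round hub 32 mm across, 28 mm tall in all, plain round hole. Origin: centre of the underside
- gearbox: gearbox fixed to the bench: grey housing 130 mm (x) by 110 mm (y), 50 mm high, a flat foot 21 mm out at each x end, a motor cylinder 48 mm wide sticking out 97 mm from its +y side, no higher than the housing. On top a boss 66 mm wide, 6 mm high. Origin: middle of its underside, on the shaft's axis; z up
- spline (a point): upright splined shaft in the gearbox: two crossed ribs, 8 mm thick, 30 mm long, along this point's x and y, half-round on top. The point is on the axis at the ribs' top, 88 mm above the bench; a tapered pilot pin 11.6 mm wide goes on to 100 mm. Its yaw tells where the ribs point; a brake holds the shaft up to 1.2 N m. An unmeshed gear rests with its underside at 88 mm
- thrust_ring (a joint): flat ring round the shaft's foot, 58 mm outside, 40 mm inside, 6 mm thick, on a spring. Value in m: 0 = up (top 70 mm above the bench), 0.008 = down on the boss (its top, and so the underside of a gear fully home, at 62 mm). Spring force 2 N when up, 10 N when down: the gear's weight alone sinks it 1 to 2 mm, and let go it lifts the gear again
- clip: retaining ring lying on the bench, 40 mm across, 5 mm high; bystander
- tin: metal tin, 76 mm across, 85 mm high; bystander
- jar: glass jar, 66 mm across, 100 mm high; bystander
- wrench: wrench lying on the bench; bystander
- hammer: hammer lying on the bench; bystander
- screwdriver: screwdriver lying on the bench on the robot's side; bystander
- mug: mug, 80 mm across, 90 mm high; bystander
There are look-alikes about, which are no part of the job. Leave any green look-alike of the gearbox alone.

How it is judged:
By the outcome, as a careful person would: the job done as asked, in the order asked, and still so for the second after the job is handed in, while the arm keeps its last pose, push and grip.
It also fails if it takes over 45 s, if anything falls off the work surface, if the arm or the gripper's body presses on something with over 40 N, if the wrist force passes 120 N, or if a joint passes its speed limit or range.

## Working session

There is one attempt and no reset: what is moved stays moved. The work goes in short steps, Python scripts to look and compute and a tool call to move; the robot and the scene stay as the last step left them, time stands still between calls to the robot, and variables do not carry over. Pictures are saved under pics/ and viewed, at most 10 in all, crops included, and the job is handed in when it is done.

Besides the shell and the picture viewer there is one more tool, called after "Emit:" by a JSON object that holds its "method" and its "body", one argument or row to a line. servo_tool: Moves the arm, as the interface text tells. Its arguments: {"type":"object","properties":{"commands":{"type":"array","items":{"type":"object","properties":{"dx":{"type":"number"},"dy":{"type":"number"},"dz":{"type":"number"},"turn":{"type":"number"}}}},"jaw":{"type":"number"},"force":{"type":"number"}},"required":["commands"]}

```bash
mkdir -p pics; cat > h.py <<'E'
import numpy as np, cv2
from bench import env
def shot(name):
    c=env.camera(name); np.savez(f'{name}.npz',**{k:np.asarray(v) for k,v in c.items()}); return c
def world(c,u,v,z=None):
    K,R,t=c['intrinsics'],c['R'],c['t']
    d=c['range_z'][v,u] if z is None else z
    p=np.linalg.inv(K)@np.array([u,v,1.])*d
    return R.T@(p-t)
def cloud(c):
    K,R,t=c['intrinsics'],c['R'],c['t']
    h,w=c['range_z'].shape; u,v=np.meshgrid(np.arange(w),np.arange(h))
    z=c['range_z']; p=np.stack([(u-K[0,2])/K[0,0]*z,(v-K[1,2])/K[1,1]*z,z],-1)
    X=(p-t)@R; X[z==0]=np.nan
    return X
E
python3 - <<'E'
from h import *
print(env.read_state())
for n in('top','side'):
    c=shot(n); cv2.imwrite(f'pics/{n}0.png',cv2.resize(c['frame'][:,:,::-1],(784,588)))
    print(n,c['intrinsics'],c['R'],c['t'])
E
```

```text
{'t': 0.0, 'joints': array([ 1.10556762e+00,  3.13450667e-01,  1.49845808e+00, -1.67327479e-05,
        1.33102055e+00, -2.23379704e-01]), 'joint_vel': array([-0.00242914,  0.00066204, -0.00126199,  0.00037585, -0.00022595,
        0.00052557]), 'tau': array([ 7.98388719e-04, -4.02205181e+01, -2.52271557e+01,  6.95424713e-02,
        3.52154800e-02, -7.93068830e-05]), 'tcp_pos': array([125.71899718, 509.67956338, 404.15268377]), 'eef_rot': array([ 1.20628006e-01,  9.92697556e-01, -6.31842507e-04, -2.17938244e-04]), 'wrist_force': array([-0.44306709,  0.33964625, -0.26807409]), 'moment': array([-0.03523464, -0.0134211 , -0.06146426]), 'gripper_force': 0.0, 'grip_width': 1.0017360524627115}
top [[464.556347     0.         279.82174892]
 [  0.         464.556347   214.38436316]
 [  0.           0.           1.        ]] [[ 0.01639138 -0.99949585  0.02719131]
 [-0.99166209 -0.01972738 -0.12734653]
 [ 0.12781875 -0.0248772  -0.9914855 ]] [-107.82194492  532.50816376 1100.14743195]
side [[383.05783149   0.         279.17309673]
 [  0.         383.05783149 209.2655594 ]
 [  0.           0.           1.        ]] [[-0.89616054 -0.44369417  0.00563622]
 [-0.33616765  0.6705812  -0.66129582]
 [ 0.28963356 -0.59452194 -0.75010404]] [412.73980565 287.10227182 927.44771857]
```

View pics/top0.png

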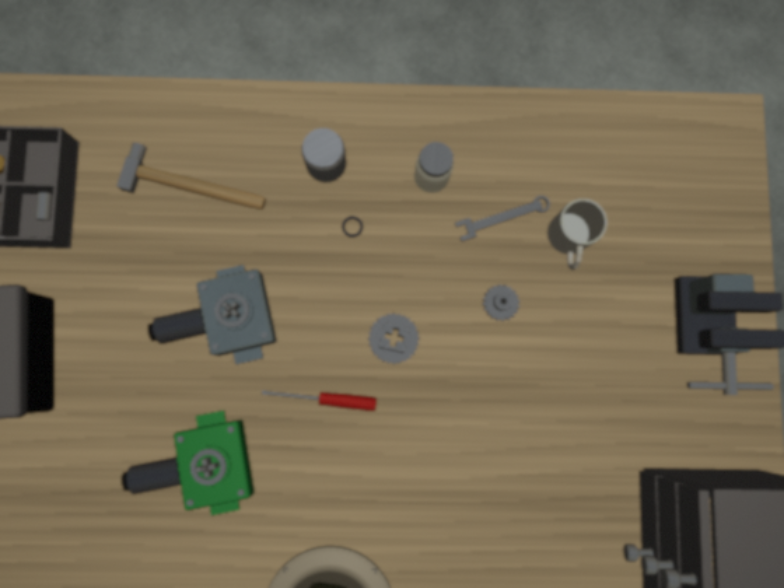

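View pics/side0.png

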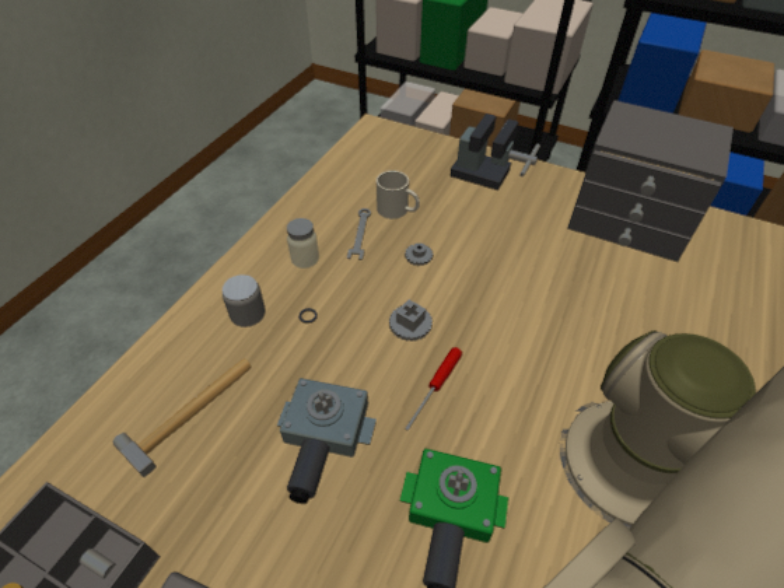

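The top picture shows the grey gearbox at (234,311) with its motor to the left. The green look-alike is at (208,466). The larger gear, with its square hub and cross bore, is at (394,338), and the small round-hub gear is at (501,302). The side view agrees: gear (410,318), grey gearbox (323,415). I'll use the grey gearbox and the gear at (394,338). Next I'll measure them and check enlarged crops.

```bash
cat > m.py <<'E'
from h import *
def load(n): return dict(np.load(f'{n}.npz'))
def box(n,c,lo,hi,zlo,zhi):
    X=cloud(c); m=(X[...,2]>zlo)&(X[...,2]<zhi)&(X[...,0]>lo[0])&(X[...,0]<hi[0])&(X[...,1]>lo[1])&(X[...,1]<hi[1])
    return X[m],m
E
python3 - <<'E'
from m import *
ims=[]
for n,ps in(('top',[(394,338),(234,311)]),('side',[(410,318),(323,412)])):
    c=load(n)
    for u,v in ps:
        u,v=int(u/1.4),int(v/1.4); print(n,world(c,u,v).round(1))
        r=32
        ims.append(cv2.resize(c['frame'][v-r:v+r,u-r:u+r,::-1],(300,300),interpolation=cv2.INTER_CUBIC))
cv2.imwrite('pics/crop1.png',np.vstack([np.hstack(ims[:2]),np.hstack(ims[2:])]))
for n in('top','side'):
    c=load(n); P,_=box(n,c,[200,-150],[600,500],-20,150); print(n,np.nanmedian(P[P[:,2]<8][:,2]))
E
```

```text
top [ 471.7 -103.     2. ]
top [504.7 163.6  88.1]
side [460.4 -80.3  43.3]
side [503.3 181.9  53.3]
top 0.4785872833858884
side -1.467632988385649
```

View pics/crop1.png

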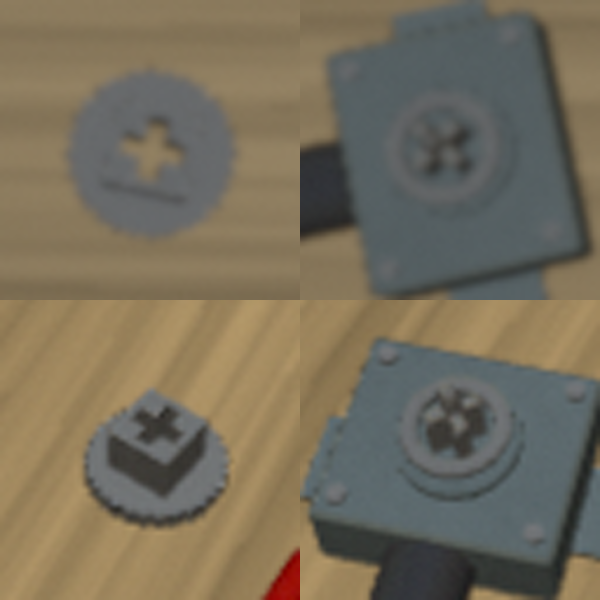

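The crop confirms both targets. The gear has a square hub with a cross bore, and the shaft stands in the grey housing with its ribs at their own yaw. Now I'll fit poses from depth.

```bash
cat > fit.py <<'E'
from m import *
from scipy.optimize import minimize
def gearfit(n,c,ctr,z0=0,r=40):
    P,_=box(n,c,np.array(ctr)-r,np.array(ctr)+r,z0+38,z0+52)
    (x,y),(w,h),a=cv2.minAreaRect(P[:,:2].astype(np.float32))
    out=dict(hub=(round(x,1),round(y,1)),size=(round(w,1),round(h,1)),ang=round(a%90,1),z=round(float(np.median(P[:,2])),1),n=len(P))
    # yaw by scoring square 44
    def cost(p,Q=P):
        d=Q[:,:2]-p[:2]; s,k=np.sin(p[2]),np.cos(p[2]); q=np.abs(d@np.array([[k,-s],[s,k]]))
        return np.sum(np.maximum(q-22,0)**2)+0.02*np.sum(np.maximum(0,6.-np.hypot(*d.T))**2)
    return out
def crossfit(Q,c0,L,W):
    # points on ribs: all should lie within the cross; fit
    best=None
    for a0 in np.radians(range(0,90,5)):
        def cost(p):
            d=Q-p[:2]; s,k=np.sin(p[2]),np.cos(p[2]); q=np.abs(d@np.array([[k,-s],[s,k]]))
            f=lambda u,v:np.hypot(np.maximum(u-L/2,0),np.maximum(v-W/2,0))
            return np.mean(np.minimum(np.minimum(f(q[:,0],q[:,1]),f(q[:,1],q[:,0])),3)**2)
        r=minimize(cost,[*c0,a0],method='Nelder-Mead')
        if best is None or r.fun<best.fun: best=r
    return best.x[:2].round(1),round(np.degrees(best.x[2])%90,1),round(best.fun,3)
def circ(P,R):
    from scipy.optimize import least_squares
    hull=cv2.convexHull(P.astype(np.float32))[:,0]
    r=least_squares(lambda p:np.hypot(*(hull-p[:2]).T)-p[2],[*hull.mean(0),R],loss='soft_l1'); return r.x.round(1)
E
python3 - <<'E'
from fit import *
for n in('top','side'):
    c=load(n)
    print(n,gearfit(n,c,(460,-82)))
    P,_=box(n,c,[400,-145],[520,-25],5,18); print(' disc',circ(P[:,:2],45),len(P))
    P,_=box(n,c,[400,-145],[520,-25],39,52); 
    P,_=box(n,c,[475,135],[535,195],74,96); print(' spl',len(P),P.mean(0).round(1),crossfit(P[:,:2],P[:,:2].mean(0),30,8), P[:,2].max())
    P,_=box(n,c,[460,120],[550,210],64,74); print(' ring',len(P),circ(P[:,:2],29),np.median(P[:,2]))
    P,_=box(n,c,[400,80],[600,260],46,53); print(' box',cv2.minAreaRect(P[:,:2].astype(np.float32)),np.median(P[:,2]))
E
```

```text
top {'hub': (470.1, -101.5), 'size': (43.3, 44.6), 'ang': 79.8, 'z': 45.4, 'n': 226}
 disc [461.7 -79.8  65.2] 687
 spl 98 [507.1 171.3  85.4] (array([508.4, 172.8]), np.float64(50.1), np.float64(0.739)) 95.80490582832618
 ring 250 [508.4 172.5  28.3] 70.12409041239974
 box ((503.6257629394531, 191.3560333251953), (129.47866821289062, 148.7754669189453), 14.368810653686523) 49.984321185384154
side {'hub': (464.5, -99.2), 'size': (44.7, 43.2), 'ang': 79.5, 'z': 42.7, 'n': 163}
 disc [464.3 -99.7  44.5] 335
 spl 95 [501.8 176.4  84.5] (array([503.7, 174.3]), np.float64(48.6), np.float64(0.069)) 95.76669914735587
 ring 233 [503.4 174.4  28.5] 68.2011970731255
 box ((498.8341064453125, 191.95907592773438), (128.3109588623047, 144.53831481933594), 13.924482345581055) 48.35118521471493
```

```bash
cat > go.py <<'E'
import sys
from h import *
from scipy.spatial.transform import Rotation as Ro
def go(x,y,z,yaw=None):
    s=env.read_state(); R=Ro.from_quat(s['eef_rot']).as_matrix()
    yw=np.degrees(np.arctan2(R[1,1],R[0,1]))
    print('t',round(s['t'],2),'tcp',s['tcp_pos'].round(1),'yaw_y',yw.round(2),'tilt',R[:2,2].round(4),'F',s['wrist_force'].round(1),'M',s['moment'].round(2),'grip',s['grip_width'].round(3),s['gripper_force'].round(1))
    turn=0
    if yaw is not None:
        turn=-((yaw-yw+45)%90-45); a=np.radians(-turn); R=Ro.from_euler('z',a).as_matrix()@R
    d=R.T@(np.array([x,y,z])-s['tcp_pos']); print('turn',round(turn,2),'then d mm',d.round(1))
    print('joints',s['joints'].round(2))
if __name__=='__main__': go(*map(float,sys.argv[1:]))
E
python3 go.py 467.3 -100.4 300 79.7
```

```text
Traceback (most recent call last):
  File "go.py", line 13, in <module>
    if __name__=='__main__': go(*map(float,sys.argv[1:]))
                             ~~^^^^^^^^^^^^^^^^^^^^^^^^^^
  File "go.py", line 7, in go
    print('t',round(s['t'],2),'tcp',s['tcp_pos'].round(1),'yaw_y',yw.round(2),'tilt',R[:2,2].round(4),'F',s['wrist_force'].round(1),'M',s['moment'].round(2),'grip',s['grip_width'].round(3),s['gripper_force'].round(1))
                                                                                                                                                                    ^^^^^^^^^^^^^^^^^^^^^
AttributeError: 'float' object has no attribute 'round'
```

```bash
sed -i "s/s\['grip_width'\].round(3),s\['gripper_force'\].round(1)/round(s['grip_width'],3),round(s['gripper_force'],1)/" go.py
python3 go.py 467.3 -100.4 300 79.7
```

```text
t 0.1 tcp [125.7 509.7 404.2] yaw_y 76.15 tilt [-0.0005 -0.001 ] F [ 0.2 -0.3 -0.5] M [ 0.01  0.01 -0.05] grip 1.0 0.0
turn -3.55 then d mm [-445.2 -539.1  104.7]
joints [ 1.11  0.31  1.5   0.    1.33 -0.22]
```

Emit:
{"method": "servo_tool", "body": {
  "commands": [
    {"turn":-3.5},
    {"dx":-0.032,"dy":-0.0385},
    {"dx":-0.032,"dy":-0.0385},
    {"dx":-0.032,"dy":-0.0385},
    {"dx":-0.032,"dy":-0.0385},
    {"dx":-0.032,"dy":-0.0385},
    {"dx":-0.032,"dy":-0.0385},
    {"dx":-0.032,"dy":-0.0385},
    {"dx":-0.032,"dy":-0.0385},
    {"dx":-0.032,"dy":-0.0385},
    {"dx":-0.032,"dy":-0.0385},
    {"dx":-0.032,"dy":-0.0385}
  ],
  "jaw": 0,
  "force": 50
}}

```text
$.commands[0]: bad value
```

Emit:
{"method": "servo_tool", "body": {
  "commands": [
    {"dx":-0.032,"dy":-0.0385,"dz":0.025},
    {"dx":-0.032,"dy":-0.0385,"dz":0.025},
    {"dx":-0.029,"dy":-0.0385,"dz":0.025},
    {"dz":0.025},
    {}
  ]
}}

```text
$.commands[0]: bad value
```

```bash
python3 go.py 467.3 -100.4 181 79.7
```

```text
t 0.1 tcp [125.7 509.7 404.2] yaw_y 76.15 tilt [-0.0005 -0.001 ] F [ 0.2 -0.3 -0.5] M [ 0.01  0.01 -0.05] grip 1.0 0.0
turn -3.55 then d mm [-445.2 -538.9  223.7]
joints [ 1.11  0.31  1.5   0.    1.33 -0.22]
```

Emit:
{"method": "servo_tool", "body": {
  "commands": [
    {"dx":0,"dy":0,"dz":0,"turn":-3.5},
    {"dx":-0.032,"dy":-0.0385,"dz":0,"turn":0},
    {"dx":-0.032,"dy":-0.0385,"dz":0,"turn":0},
    {"dx":-0.032,"dy":-0.0385,"dz":0,"turn":0},
    {"dx":-0.032,"dy":-0.0385,"dz":0,"turn":0},
    {"dx":-0.032,"dy":-0.0385,"dz":0,"turn":0},
    {"dx":-0.032,"dy":-0.0385,"dz":0,"turn":0},
    {"dx":-0.032,"dy":-0.0385,"dz":0,"turn":0},
    {"dx":-0.032,"dy":-0.0385,"dz":0,"turn":0},
    {"dx":-0.032,"dy":-0.0385,"dz":0,"turn":0},
    {"dx":-0.032,"dy":-0.0385,"dz":0,"turn":0},
    {"dx":-0.032,"dy":-0.0385,"dz":0,"turn":0}
  ],
  "jaw": 0,
  "force": 50
}}

```text
t: 1.6
tcp_pos: [396.3, 28.2, 404.7]
eef_rot: [0.09, 0.996, 0.0, 0.0]
wrist_force: [0.2, 0.8, 0.1]
grip_width: 0.999
gripper_force: 0.0
```

Emit:
{"method": "servo_tool", "body": {
  "commands": [
    {"dx":-0.032,"dy":-0.0385,"dz":0.025,"turn":0},
    {"dx":-0.032,"dy":-0.0385,"dz":0.025,"turn":0},
    {"dx":-0.029,"dy":-0.0385,"dz":0.025,"turn":0},
    {"dx":0,"dy":0,"dz":0.025,"turn":0},
    {"dx":0,"dy":0,"dz":0,"turn":0}
  ]
}}

```text
t: 2.22
tcp_pos: [466.3, -100.6, 303.2]
eef_rot: [0.091, 0.996, 0.001, -0.002]
wrist_force: [0.5, -0.6, 1.0]
grip_width: 1.001
gripper_force: 0.0
```

```bash
python3 go.py 467.3 -100.4 181 79.7
```

```text
t 2.23 tcp [ 466.3 -100.6  303.2] yaw_y 79.61 tilt [-0.0038  0.0019] F [ 0.5 -0.6  1. ] M [ 0.01 -0.   -0.04] grip 1.001 0.0
turn -0.09 then d mm [ -1.5   0.2 122.2]
joints [-0.46  0.32  1.77 -0.    1.05 -1.85]
```

Emit:
{"method": "servo_tool", "body": {
  "commands": [
    {"dx":-0.001,"dy":0,"dz":0.03,"turn":0},
    {"dx":0,"dy":0,"dz":0.03,"turn":0},
    {"dx":0,"dy":0,"dz":0.03,"turn":0},
    {"dx":0,"dy":0,"dz":0.015,"turn":0},
    {"dx":0,"dy":0,"dz":0.01,"turn":0},
    {"dx":0,"dy":0,"dz":0.003,"turn":0},
    {"dx":0,"dy":0,"dz":0,"turn":0},
    {"dx":0,"dy":0,"dz":0,"turn":0}
  ]
}}

```text
t: 3.22
tcp_pos: [467.7, -100.7, 187.3]
eef_rot: [0.09, 0.996, -0.0, 0.0]
wrist_force: [0.6, 0.3, 1.1]
grip_width: 1.001
gripper_force: 0.0
```

```bash
python3 go.py 467.3 -100.4 181 79.7; python3 -c "
from m import *
c=shot('side'); cv2.imwrite('pics/s1.png',cv2.resize(c['frame'][170:290,220:380,::-1],(640,480),interpolation=cv2.INTER_CUBIC))"
```

```text
t 3.23 tcp [ 467.7 -100.7  187.3] yaw_y 79.65 tilt [ 0.0009 -0.0004] F [0.6 0.3 1.1] M [0.01 0.05 0.01] grip 1.001 0.0
turn -0.05 then d mm [0.5 0.2 6.3]
joints [-0.46  0.52  1.86  0.    0.76 -1.85]
```

View pics/s1.png

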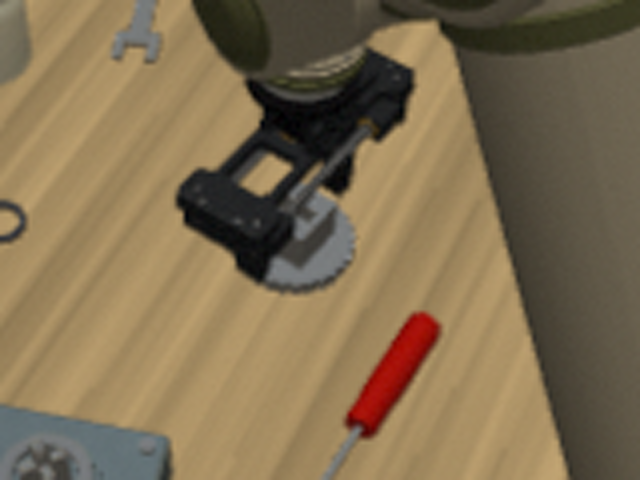

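The picture shows the open fingers straddling the hub, with a finger at (265,235) and the hub at (310,235), so it's clear to close. I'll go down another 5 mm and close.

Emit:
{"method": "servo_tool", "body": {
  "commands": [
    {"dx":0,"dy":0,"dz":0.005,"turn":0},
    {"dx":0,"dy":0,"dz":0,"turn":0}
  ]
}}

```text
t: 3.52
tcp_pos: [467.5, -100.6, 181.4]
eef_rot: [0.09, 0.996, 0.0, -0.0]
wrist_force: [-1.0, -0.6, -0.1]
grip_width: 1.001
gripper_force: 0.0
```

Emit:
{"method": "servo_tool", "body": {
  "commands": [
    {"dx":0,"dy":0,"dz":0,"turn":0},
    {"dx":0,"dy":0,"dz":0,"turn":0},
    {"dx":0,"dy":0,"dz":0,"turn":0},
    {"dx":0,"dy":0,"dz":0,"turn":0},
    {"dx":0,"dy":0,"dz":0,"turn":0},
    {"dx":0,"dy":0,"dz":0,"turn":0},
    {"dx":0,"dy":0,"dz":0,"turn":0},
    {"dx":0,"dy":0,"dz":0,"turn":0}
  ],
  "jaw": 1,
  "force": 55
}}

```text
t: 4.53
tcp_pos: [467.6, -100.7, 181.7]
eef_rot: [0.09, 0.996, -0.0, 0.0]
wrist_force: [1.2, -0.9, 0.3]
grip_width: 0.491
gripper_force: 55.0
```

```bash
python3 go.py 507 174 310 49.4
```

```text
t 4.53 tcp [ 467.6 -100.7  181.7] yaw_y 79.65 tilt [ 0.     -0.0001] F [ 1.2 -0.9  0.3] M [-0.05 -0.03  0.01] grip 0.491 55.0
turn 30.25 then d mm [ 148.8  234.2 -128.3]
joints [-0.46  0.53  1.86 -0.    0.75 -1.85]
```

Emit:
{"method": "servo_tool", "body": {
  "commands": [
    {"dx":0,"dy":0,"dz":-0.02,"turn":0},
    {"dx":0,"dy":0,"dz":-0.04,"turn":0},
    {"dx":0,"dy":0,"dz":-0.04,"turn":10},
    {"dx":0,"dy":0,"dz":-0.03,"turn":10},
    {"dx":0,"dy":0,"dz":0,"turn":10.3},
    {"dx":0,"dy":0,"dz":0,"turn":0}
  ]
}}

```text
t: 5.28
tcp_pos: [467.4, -100.5, 311.4]
eef_rot: [0.347, 0.938, 0.0, -0.0]
wrist_force: [-0.5, 0.3, -3.8]
grip_width: 0.495
gripper_force: 55.0
```

Emit:
{"method": "servo_tool", "body": {
  "commands": [
    {"dx":0.021,"dy":0.033,"dz":0,"turn":0},
    {"dx":0.021,"dy":0.033,"dz":0,"turn":0},
    {"dx":0.021,"dy":0.033,"dz":0,"turn":0},
    {"dx":0.021,"dy":0.033,"dz":0,"turn":0},
    {"dx":0.021,"dy":0.033,"dz":0,"turn":0},
    {"dx":0.021,"dy":0.033,"dz":0,"turn":0},
    {"dx":0.021,"dy":0.033,"dz":0,"turn":0},
    {"dx":0,"dy":0,"dz":0,"turn":0},
    {"dx":0,"dy":0,"dz":0,"turn":0},
    {"dx":0,"dy":0,"dz":0,"turn":0}
  ]
}}

```text
t: 6.52
tcp_pos: [506.6, 169.5, 311.5]
eef_rot: [0.347, 0.938, -0.0, -0.0]
wrist_force: [-1.3, -0.1, -4.5]
grip_width: 0.494
gripper_force: 55.0
```

```bash
python3 go.py 506.2 173.1 310 49.4; python3 - <<'E'
from fit import *
ims=[]
for n in('top','side'):
    c=shot(n); X=cloud(c)
    u,v=(c['intrinsics']@(c['R']@np.array([506,173,130.])+c['t'])); u,v=0,0
    p=c['intrinsics']@(c['R']@np.array([506,173,135.])+c['t']); u,v=(p[:2]/p[2]).astype(int); print(n,u,v)
    ims.append(cv2.resize(c['frame'][max(v-45,0):v+45,u-45:u+45,::-1],(380,380),interpolation=cv2.INTER_CUBIC))
    P,_=box(n,c,[440,110],[570,240],120,150)
    print(len(P),np.histogram(P[:,2],np.arange(120,152,4))[0])
    Q=P[(P[:,2]>134)&(P[:,2]<146)]
    if len(Q)>20: print(' disc',circ(Q[:,:2],45),np.median(Q[:,2]))
cv2.imwrite('pics/h1.png',np.hstack(ims))
E
```

```text
t 6.53 tcp [506.6 169.5 311.5] yaw_y 49.35 tilt [-0.0006 -0.0002] F [-1.3 -0.1 -4.5] M [-0.04 -0.01  0.02] grip 0.494 55.0
turn -0.05 then d mm [2.6 2.5 1.5]
joints [ 0.1   0.42  1.6  -0.    1.12 -0.76]Traceback (most recent call last):
  File "<stdin>", line 5, in <module>
ValueError: too many values to unpack (expected 2)
```

```bash
python3 - <<'E'
from fit import *
ims=[]
for n in('top','side'):
    c=shot(n)
    p=c['intrinsics']@(c['R']@np.array([506,173,135.])+c['t']); u,v=(p[:2]/p[2]).astype(int); print(n,u,v)
    ims.append(cv2.resize(c['frame'][max(v-45,0):v+45,u-45:u+45,::-1],(380,380),interpolation=cv2.INTER_CUBIC))
    P,_=box(n,c,[440,110],[570,240],120,154)
    print(len(P),np.histogram(P[:,2],np.arange(120,156,4))[0])
    Q=P[(P[:,2]>134)&(P[:,2]<147)]
    if len(Q)>20: print(' disc',circ(Q[:,:2],45),np.median(Q[:,2]))
cv2.imwrite('pics/h1.png',np.hstack(ims))
E
```

```text
top 158 218
126 [ 0  0  3  4 15 91 13  0]
 disc [510.  165.4  41.3] 141.71087503171503
side 227 272
577 [  0   0  30  38 182 234  34  37]
 disc [502.9 170.6  44.1] 140.3058710141255
```

View pics/h1.png

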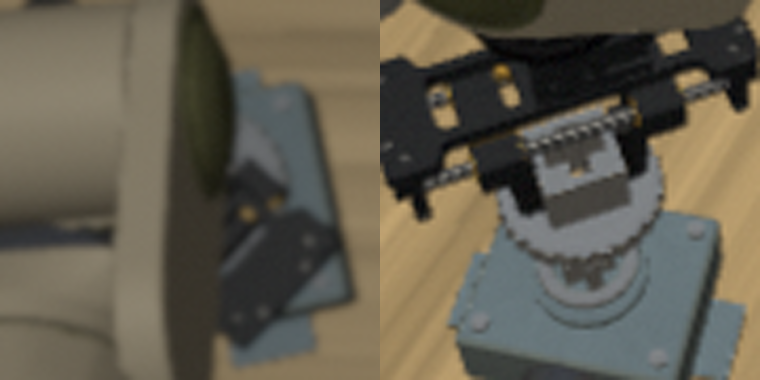

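The side view on the right shows the gear gripped hub up above the shaft, with the disc front at (580,250) and the shaft ribs at (590,270). It needs about +3.7 mm in y. I'll correct that, come down to just above the pin and measure again.

Emit:
{"method": "servo_tool", "body": {
  "commands": [
    {"dx":0.0023,"dy":0.0028,"dz":0.01,"turn":0},
    {"dx":0,"dy":0,"dz":0.01,"turn":0},
    {"dx":0,"dy":0,"dz":0.005,"turn":0},
    {"dx":0,"dy":0,"dz":0,"turn":0},
    {"dx":0,"dy":0,"dz":0,"turn":0}
  ]
}}

```text
t: 7.3
tcp_pos: [506.7, 174.0, 286.9]
eef_rot: [0.347, 0.938, 0.0, 0.0]
wrist_force: [-0.4, 0.7, -3.7]
grip_width: 0.495
gripper_force: 55.0
```

```bash
python3 go.py 506.7 173.1 284 49.4; python3 - <<'E'
from fit import *
from scipy.optimize import least_squares
def edge(P,R):
    hull=cv2.convexHull(P.astype(np.float32))[:,0]
    r=least_squares(lambda p:np.hypot(*(hull-p[:2]).T)-R,hull.mean(0),loss='soft_l1',f_scale=.7); return r.x.round(1),np.median(np.abs(r.fun)).round(2),len(hull)
c0=dict(np.load('side.npz')); n='side'
# keep the shaft reference from a fresh shot too
c=shot('side'); s=env.read_state(); zt=s['tcp_pos'][2]-181.7
P,_=box(n,c,[440,110],[570,240],zt+7,zt+15); print('disc',edge(P[:,:2],44.5),np.median(P[:,2])-zt)
P,_=box(n,c,[480,140],[540,210],zt+39,zt+48); print('hub',len(P),cv2.minAreaRect(P[:,:2].astype(np.float32)),np.median(P[:,2])-zt)
E
```

```text
t 7.3 tcp [506.7 174.  286.9] yaw_y 49.35 tilt [0.0004 0.    ] F [-0.4  0.7 -3.7] M [-0.06  0.04  0.09] grip 0.495 55.0
turn -0.05 then d mm [-0.6 -0.7  2.9]
joints [ 0.11  0.46  1.62  0.    1.07 -0.75]
disc (array([503.6, 174.8]), np.float64(0.51), 23) 10.333982468481764
hub 207 ((507.90679931640625, 179.1485137939453), (58.79569625854492, 44.785648345947266), 51.21392059326172) 42.965579316283566
```

The disc centre from the side camera is (503.6,174.8), against (503.5,174.4) for the shaft from the same camera, so it's centred to about 0.5 mm. I'll come down slowly and watch the force.

Emit:
{"method": "servo_tool", "body": {
  "commands": [
    {"dx":-0.0003,"dy":-0.0003,"dz":0.004,"turn":0},
    {"dx":0,"dy":0,"dz":0.004,"turn":0},
    {"dx":0,"dy":0,"dz":0.003,"turn":0},
    {"dx":0,"dy":0,"dz":0.003,"turn":0},
    {"dx":0,"dy":0,"dz":0,"turn":0}
  ]
}}

```text
t: 7.98
tcp_pos: [506.6, 173.6, 272.5]
eef_rot: [0.347, 0.938, -0.0, -0.0]
wrist_force: [0.2, 0.3, -3.7]
grip_width: 0.495
gripper_force: 55.0
```

Emit:
{"method": "servo_tool", "body": {
  "commands": [
    {"dx":0,"dy":0,"dz":0.003,"turn":0},
    {"dx":0,"dy":0,"dz":0.003,"turn":0},
    {"dx":0,"dy":0,"dz":0.002,"turn":0},
    {"dx":0,"dy":0,"dz":0,"turn":0}
  ]
}}

```text
t: 8.48
tcp_pos: [506.7, 173.6, 264.6]
eef_rot: [0.347, 0.938, -0.0, -0.0]
wrist_force: [-0.1, 0.2, -3.6]
grip_width: 0.494
gripper_force: 55.0
```

```bash
python3 go.py 506.7 173.5 250 49.4
```

```text
t 8.47 tcp [506.7 173.6 264.6] yaw_y 49.34 tilt [-0.0003 -0.    ] F [-0.1  0.2 -3.6] M [-0.05 -0.    0.03] grip 0.494 55.0
turn -0.06 then d mm [-0.1 -0.  14.6]
joints [ 0.11  0.49  1.64  0.    1.02 -0.75]
```

The underside is at about 83 mm, below 88, with no contact force, so the bore has meshed. I'll slide it down to the ring and press.

Emit:
{"method": "servo_tool", "body": {
  "commands": [
    {"dx":0,"dy":0,"dz":0.004,"turn":0},
    {"dx":0,"dy":0,"dz":0.004,"turn":0},
    {"dx":0,"dy":0,"dz":0.004,"turn":0},
    {"dx":0,"dy":0,"dz":0,"turn":0}
  ]
}}

```text
t: 8.98
tcp_pos: [506.6, 173.5, 252.3]
eef_rot: [0.347, 0.938, -0.0, -0.0]
wrist_force: [-0.3, 0.9, -3.8]
grip_width: 0.491
gripper_force: 55.0
```

Emit:
{"method": "servo_tool", "body": {
  "commands": [
    {"dx":0,"dy":0,"dz":0.003,"turn":0},
    {"dx":0,"dy":0,"dz":0.003,"turn":0},
    {"dx":0,"dy":0,"dz":0.002,"turn":0},
    {"dx":0,"dy":0,"dz":0,"turn":0},
    {"dx":0,"dy":0,"dz":0,"turn":0}
  ]
}}

```text
t: 9.6
tcp_pos: [506.7, 173.6, 245.1]
eef_rot: [0.347, 0.938, 0.0, 0.0]
wrist_force: [-1.6, -0.9, 5.3]
grip_width: 0.491
gripper_force: 55.0
```

```bash
python3 go.py 506.7 173.5 243.7 49.4
```

```text
t 9.6 tcp [506.7 173.6 245.1] yaw_y 49.35 tilt [0.0006 0.0001] F [-1.6 -0.9  5.3] M [-0.1   0.3  -0.01] grip 0.491 55.0
turn -0.05 then d mm [-0.  -0.1  1.4]
joints [ 0.11  0.52  1.65  0.    0.97 -0.75]
```

Emit:
{"method": "servo_tool", "body": {
  "commands": [
    {"dx":0,"dy":0,"dz":0.001,"turn":0},
    {"dx":0,"dy":0,"dz":0.001,"turn":0},
    {"dx":0,"dy":0,"dz":0.001,"turn":0},
    {"dx":0,"dy":0,"dz":0,"turn":0},
    {"dx":0,"dy":0,"dz":0,"turn":0}
  ],
  "force": 60
}}

```text
t: 10.22
tcp_pos: [506.7, 173.6, 243.6]
eef_rot: [0.347, 0.938, 0.0, 0.001]
wrist_force: [-8.3, -2.3, 21.3]
grip_width: 0.496
gripper_force: 60.0
```

```bash
python3 go.py 506.7 173.5 243.7 49.4
```

```text
t 10.22 tcp [506.7 173.6 243.6] yaw_y 49.36 tilt [ 0.0012 -0.0001] F [-8.3 -2.3 21.3] M [-0.46  1.42  0.01] grip 0.496 60.0
turn -0.04 then d mm [-0.1 -0.1 -0.1]
joints [ 0.11  0.52  1.65 -0.    0.97 -0.75]
```

The press stopped at 243.6 mm, which puts the underside at about 62 mm, and the force jumped, so the ring is on the boss. I'll ease the small sideways load and check with the camera.

Emit:
{"method": "servo_tool", "body": {
  "commands": [
    {"dx":0.0003,"dy":-0.0003,"dz":0.0005,"turn":0},
    {"dx":0,"dy":0,"dz":0,"turn":0},
    {"dx":0,"dy":0,"dz":0,"turn":0},
    {"dx":0,"dy":0,"dz":0,"turn":0}
  ]
}}

```text
t: 10.72
tcp_pos: [506.5, 173.6, 243.5]
eef_rot: [0.347, 0.938, 0.0, 0.001]
wrist_force: [-7.9, -1.6, 24.0]
grip_width: 0.491
gripper_force: 60.0
```

```bash
python3 go.py 506.7 173.5 243.7 49.4; python3 - <<'E'
from fit import *
c=shot('side')
P,_=box('side',c,[440,110],[570,240],62,82); print('disc top z hist',np.histogram(P[:,2],np.arange(62,84,2)))
P,_=box('side',c,[480,140],[540,210],98,112); print('hub top',np.median(P[:,2]),len(P))
cv2.imwrite('pics/f1.png',cv2.resize(c['frame'][180:340,140:320,::-1],(675,600),interpolation=cv2.INTER_CUBIC))
E
```

```text
t 10.72 tcp [506.5 173.6 243.5] yaw_y 49.36 tilt [ 0.0024 -0.0001] F [-7.9 -1.6 24. ] M [-0.49  1.41  0.01] grip 0.491 60.0
turn -0.04 then d mm [-0.2  0.1 -0.2]
joints [ 0.11  0.52  1.66 -0.    0.97 -0.75]
disc top z hist (array([ 17,  13,  13,  35, 132, 153,  39,   9,  14,  11]), array([62, 64, 66, 68, 70, 72, 74, 76, 78, 80, 82]))
hub top 104.52677955600016 201
```

View pics/f1.png

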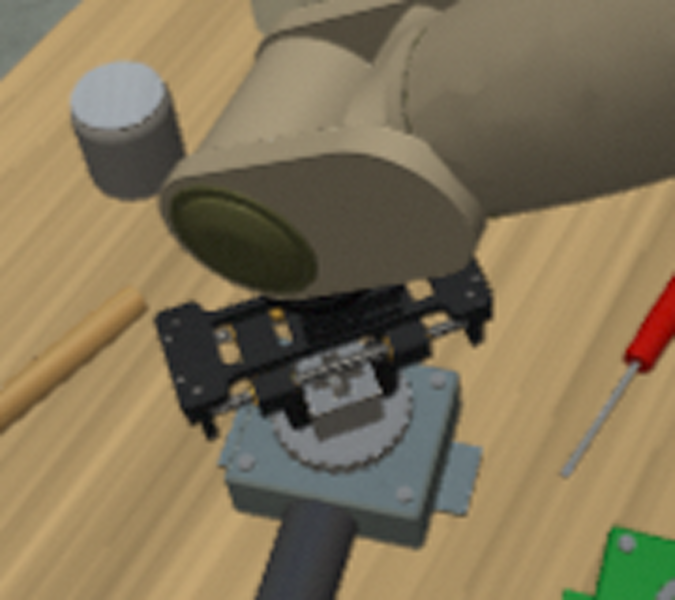

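The picture shows the gear seated flush on the gearbox at (345,420), still gripped. The hub top reads 104.5 mm, plus this camera's bias of about 2.3 mm, which matches 62 + 45 mm. It's fully home, with about 24 N of push held.

```bash
python3 -c "
from bench import env; print(env.finish_job())"
```

```text
the job is handed in; nothing more can be done
None
```

I meshed the square-hub gear on the grey gearbox's splined shaft, pressed it fully home (underside at about 62 mm), and handed the job in at about 11 s with the gripper still holding it down at about 24 N.

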